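# Change a microscope light base over to dark field

### The job

Change the microscope's light base over to dark field: pull the diffuser slide (the one with the round disc knob) out to its click stop, and push the dark-field slide (the one with the crosswise bar knob) fully home. Leave the third slide, the grey wedge with the small pin knob, set as you find it. Do not disturb the dish on the stage, nor the forceps, vial and slide box around the base.

Things in the scene. Friction and masses are not known exactly. Their poses are not given: they have to be found in the camera images.
- base: Light base: fixed cream box, 240 mm deep (its x), 310 wide (its y), 58 high, a round white stage plate (150 mm) on top. Origin: centre of its underside, on the bench; z up. Three filter slides come out of its control side, the upright face at its x = -120 mm, which looks roughly towards the room's -y (turns by 0.5 rad). Slots at its y = -66, 0, +66 mm; which slide is in which slot changes.
- diffuser (a joint): How far the diffuser slide is out, m: 0 home, 0.032 out at its click stop. Starts home. A sprung over-centre click holds the slide against either end stop with about 3.5 N; about 4 N moves it off the stop, the spring's force falls to nothing at mid travel, and past the middle it drives the slide on to the far stop by itself.
- diffuser_knob (a point): Centre of the diffuser slide's knob, 36 mm above the bench: a black round disc 30 mm across, 14 mm long along the slide, on a bare level 6 mm steel stem. Its inner shoulder is 28 mm off the base's face when home, 60 mm when out: fingers fit behind it, either side of the stem. Axes as the base's: x points along the slide into the base, so out is -x; y level across the slide; z up.
- darkfield (a joint): How far the dark-field slide is out, m: 0 home, 0.032 out at its click stop. Starts out. Click stops and forces as the diffuser's.
- darkfield_knob (a point): Centre of the dark-field slide's knob, 36 mm above the bench: a black level bar across the stem's end, 48 mm wide (y), 12 mm high, 12 mm thick (x), so its outer face is 6 mm beyond this point; the point is 35 mm off the base's face when home, 67 mm when out. Axes as the base's: x points along the slide into the base, so home is +x.
- density (a joint): How far the grey-wedge slide (the brightness setting) is out, m: found anywhere between 0 (home) and 0.032. It has no click stops, stays by friction (3 N) where it is set, and is to be left there.
- density_knob (a point): Knob of the grey-wedge slide: a black pin knob only 13 mm across and 16 mm long, on a stem like the others, at the same height; not to be moved. Axes as the base's. The point is 1 mm inward of the knob's centre.
- dish: Clear open specimen dish with an insect in it, 55 mm across, 13 mm high, loose, on the round stage plate. Origin: centre of its underside.
- forceps: Steel forceps, 125 mm long, 9 mm high, loose on the bench in front of the control side, 115 mm or more from its face.
- vial: Small capped vial, 28 mm across, 58 mm high, loose on the bench off the end of the control side nearer the robot. Origin: centre of its underside.
- slide_box: Flat grey slide box, 103 by 178 mm, 34 mm high, loose, on the right of the bench. Origin: centre of its underside.

How it is judged:
By the outcome, as a careful person would: the job done as asked, in the order asked, and still so for the second after the job is handed in, with the robot touching nothing.
It also fails if it takes over 40 s, if anything falls off the work surface, if the arm or the gripper's body presses on something with over 40 N, if the wrist force passes 120 N, or if a joint passes its speed limit or range.

### The arm

A 6-joint arm with a two-finger parallel gripper is mounted at the origin on the work surface. World frame = base frame: x ahead of the robot, y to its left, z up, the work surface at z = 0. Lengths are in m, angles in rad, forces in N, time in s.
With the tool pointing down it reaches from about 0.35 to 0.975 m from the base axis. Payload 4.9 kg.
Tool frame: the origin (TCP) lies at the very end of the fingers, on their centre line; the grasp point (between the pads) lies 19 mm behind it (manip.tcp_to_grasp is the distance from the TCP to the grasp point, in m); z points along the fingers, y is the direction in which the jaws open and shut (so a half turn about z gives the same grasp; the last joint's range is limited). The gripper opens to 85 mm and grips with 20 to 120 N. Pads are 22 mm wide; open, the fingers measure 114 mm over their backs; the gripper's body (76 mm by 85 mm) begins 54 mm behind the grasp point. The pads swing forward as they close: fully open they stand 13 mm farther back than shut.
Start: joints at [-1.241, 0.053, 1.613, -0, 1.476, -0.119], TCP at [0.271, -0.563, 0.231] pointing down, gripper open.
Joint ranges: [-3.01, 3.01], [-1.01, 2.22], [0.06, 2.58], [-1.02, 4.17], [0.09, 2.62], [-3.14, 3.14]. Speed limits (rad/s): [2.57, 2.57, 3.14, 3.14, 3.14, 3.14].

### API

Orientations are given as a unit quaternion [w, x, y, z].
In Python, from plant import sensors, cams, job, finder, manip gives the robot as it stands.
- The arm moves only by the shell command python3 -m pendant 'ROWS'. ROWS is JSON, a list of rows, each an object of numbers: "wx", "wy", "wz": the turn, a rotation vector about the tool's x, y, z in degrees; "dx", "dy", "dz": the shift along the tool's x, y, z in m; "hand": the gripper's target within -1 to 1 (fully open at 1, half-way at 0, shut at -1). A call has 1 to 20 rows; each row is the pose to reach, as a shift and turn from the pose commanded when the call began, along the tool's axes at that moment; what a row does not reach only later rows make up. A row lasts 1/12 s, in which the tool goes at most 41.7 mm and 7.16 degrees, less where a joint would pass 70% of its speed; a pose out of reach is approached as far as the arm can. A call with a gripper value outside its range is refused whole. The fingers move at their own pace and stop on an object; the grip force is fixed at half the most. Time passes only in rows, so rows that repeat a pose let the fingers close. It gives the time, the measured TCP pose, the force and the opening at its end, in the units of the state.
- sensors.state(): the state, without advancing time (a new reading comes with each control period).
- cams.grab_frame(name): name is "side" or "top" or "wrist"; returns (picture, depth): 384x512x3 uint8, red, green, blue; 384x512 float32, m along the optical axis (not along the pixel's ray), 0 where there is no reading.
- cams.calibration(name): a dict with "fov_y" (degrees; the focal length in pixels is half the picture's height over the tangent of half this angle, whatever the lens; pixels are square), "cx", "cy" (the principal point, pixels), "pose" (4x4, takes a point from camera to world coordinates); the wrist camera has in their place "hand_eye" (4x4, takes a point from camera to tool coordinates, whose origin is the TCP and whose axes are the flange's). Camera axes: x right, y down, z forward; pixel columns grow to the right and rows downward; lengths in m; the calibration is good to about 2 mm. The wrist camera is an equidistant fisheye: a pixel r from the principal point sees the ray r / f radians off the axis. A picture is of the moment at which its call begins: read the wrist's pose just before it. calibration takes no time and is no camera call.
- job.job_done(): hands the job in, once; it reports no verdict.
Trained networks look in the newest picture that a camera, given by its name, has taken for a name from the list of things; names that differ only in an ending like _2 or _b are one class to them, and where a whole thing is asked for, a point or a joint stands for the part that bears it (a point fixed in the world has none). Each returns a list of dicts, best first, with "score" (0 to 1); they miss things now and then, are a little off and sometimes report something else, mostly with a low value. They report only what shows in the picture. A call takes as long as a camera call.
- finder.look_for(camera, thing): "position" ([x, y, z] in m, in world coordinates, good to about 4 mm: the middle of the surface that is visible of it).
The state is a dict: "time": time; "joint_pos": joint angles; "joint_vel": joint speeds; "joint_efforts": joint torques, N m; "tool_pos": TCP position; "tool_rot": TCP orientation; "contact_force": force on the tool from outside, world axes, zero at the start; "ft_torque": the same for the moment, N m; "gripper_width": opening from 0.0 (shut) to 1.0 (fully open).
Only numpy, scipy, OpenCV 4.12 (cv2) and the standard library are available. Lean on these libraries where they do the work, as an engineer would, in place of code of your own. Each camera call takes 0.05 s, during which the arm holds its last target. There are 200 camera calls.

## Working session

There is one attempt and no reset: what is moved stays moved. The work goes in short steps, Python scripts to look and compute and a shell command to move; the robot and the scene stay as the last step left them, time stands still between calls to the robot, and variables do not carry over. Pictures are saved under pics/ and viewed, about 8 in all and at most 12, crops included, and the job is handed in when it is done.

```bash
mkdir -p pics; ls
python3 - <<'E'
from plant import sensors,cams,finder,manip
import cv2,numpy as np
s=sensors.state();print(s)
for c in ["top","side"]:
    p,d=cams.grab_frame(c);cv2.imwrite(f"pics/{c}0.png",p[:,:,::-1])
    k=cams.calibration(c);print(c,k)
    np.save(f"{c}d.npy",d)
    for t in ["base","diffuser_knob","darkfield_knob","density_knob","dish","forceps","vial","slide_box"]:
        print(c,t,[(np.round(r["position"],3).tolist(),round(r["score"],2)) for r in finder.look_for(c,t)[:2]])
E
```

```text
pics
{'time': 0.0, 'joint_pos': array([-1.24095065e+00,  5.33605916e-02,  1.61429608e+00,  3.56044932e-05,
        1.47598736e+00, -1.18986702e-01]), 'joint_vel': array([-0.00098158,  0.0002095 , -0.0004712 ,  0.00034063, -0.00089671,
        0.00053166]), 'joint_efforts': array([ 3.80016199e-04, -3.93680406e+01, -3.70179570e+01, -1.20095483e-04,
        6.93428257e-03,  1.21029203e-05]), 'tool_pos': array([ 0.27101099, -0.56249828,  0.23005946]), 'tool_rot': array([-1.02185745e-03,  9.74924059e-01,  2.22535449e-01, -9.03153538e-05]), 'contact_force': array([ 0.0903493 , -0.61999056,  0.0057559 ]), 'ft_torque': array([0.01236938, 0.02209531, 0.03901839]), 'gripper_width': 0.9984696174204196}
top {'fov_y': 56.42400470381662, 'cx': 260.56542312289776, 'cy': 192.28992094989124, 'pose': array([[-0.00826221, -0.98891538,  0.14825013,  0.42095924],
       [-0.99982025,  0.00563972, -0.01810128, -0.10275869],
       [ 0.01706454, -0.14837304, -0.98878422,  0.90969022],
       [ 0.        ,  0.        ,  0.        ,  1.        ]])}
top base [([0.614, 0.206, 0.06], 0.56)]
top diffuser_knob [(
[... 375 characters left out ...]
49.99989219055422, 'cy': 194.6794921814601, 'pose': array([[-0.96845035, -0.133363  ,  0.21051895,  0.34659286],
       [-0.24919022,  0.50855509, -0.82418199,  0.57705203],
       [ 0.0028549 , -0.8506386 , -0.52574311,  0.50776951],
       [ 0.        ,  0.        ,  0.        ,  1.        ]])}
side base [([0.598, 0.252, 0.058], 0.9), ([0.662, 0.053, 0.042], 0.66)]
side diffuser_knob [([0.662, 0.055, 0.041], 0.48)]
side darkfield_knob [([0.599, 0.036, 0.041], 0.47)]
side density_knob [([0.535, 0.073, 0.042], 0.47)]
side dish [([0.644, 0.226, 0.062], 0.97)]
side forceps [([0.604, -0.063, 0.005], 0.77)]
side vial [([0.397, 0.126, 0.041], 0.74)]
side slide_box [([0.521, -0.355, 0.033], 0.85)]
```

```bash
cat > h.py <<'E'
import numpy as np, cv2
from plant import cams
def cloud(c,d):
    k=cams.calibration(c);f=192/np.tan(np.radians(k["fov_y"]/2))
    v,u=np.mgrid[:384,:512]
    P=np.stack([(u-k["cx"])/f*d,(v-k["cy"])/f*d,d],-1)
    return P@k["pose"][:3,:3].T+k["pose"][:3,3]
E
python3 - <<'E'
from h import *
a=cv2.imread("pics/top0.png")
d=np.load("topd.npy");P=cloud("top",d)
m=(d>0)&(abs(P[...,2]-.058)<.006)&(P[...,1]>0.03)
m=cv2.morphologyEx(m.astype(np.uint8),cv2.MORPH_OPEN,np.ones((5,5)))
n,l,s,_=cv2.connectedComponentsWithStats(m);i=1+np.argmax(s[1:,4]);Q=P[l==i][:,:2].astype(np.float32)
(c,wh,an)=cv2.minAreaRect(Q);print(c,wh,an,np.median(P[l==i][:,2]));print(cv2.boxPoints((c,wh,an)))
cv2.imwrite("pics/t1.png",cv2.resize(a,(800,600)))
E
```

```text
(0.6289390325546265, 0.20882809162139893) (0.24071429669857025, 0.3094242811203003) 78.7117691040039 0.05798100610469681
[[0.45366055 0.12108334]
 [0.757099   0.06051519]
 [0.8042175  0.29657283]
 [0.5007791  0.357141  ]]
```

View pics/t1.png

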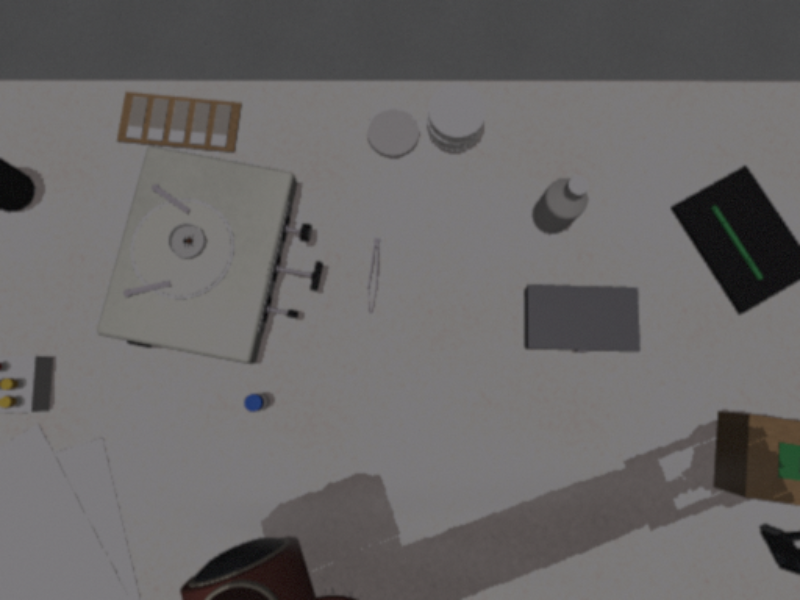

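The base and slots are clear: the disc knob is in the slot at y = -66, the bar is in the middle one, and the pin is at +66. I'll hover above the disc with the jaws across the slide.

```bash
python3 -m pendant '[{"dx":0.617,"dy":-0.377,"wz":-53,"hand":0.03},{"dx":0.617,"dy":-0.377,"wz":-53,"hand":0.03},{"dx":0.617,"dy":-0.377,"wz":-53,"hand":0.03},{"dx":0.617,"dy":-0.377,"wz":-53,"hand":0.03},{"dx":0.617,"dy":-0.377,"wz":-53,"hand":0.03},{"dx":0.617,"dy":-0.377,"wz":-53,"hand":0.03},{"dx":0.617,"dy":-0.377,"wz":-53,"hand":0.03},{"dx":0.617,"dy":-0.377,"wz":-53,"hand":0.03},{"dx":0.617,"dy":-0.377,"wz":-53,"hand":0.03},{"dx":0.617,"dy":-0.377,"wz":-53,"hand":0.03},{"dx":0.617,"dy":-0.377,"wz":-53,"hand":0.03},{"dx":0.617,"dy":-0.377,"wz":-53,"hand":0.03},{"dx":0.617,"dy":-0.377,"wz":-53,"hand":0.03},{"dx":0.617,"dy":-0.377,"wz":-53,"hand":0.03},{"dx":0.617,"dy":-0.377,"wz":-53,"hand":0.03},{"dx":0.617,"dy":-0.377,"wz":-53,"hand":0.03},{"dx":0.617,"dy":-0.377,"wz":-53,"hand":0.03},{"dx":0.617,"dy":-0.377,"wz":-53,"hand":0.03},{"dx":0.617,"dy":-0.377,"wz":-53,"hand":0.03},{"dx":0.617,"dy":-0.377,"wz":-53,"hand":0.03}]'
cat >> h.py <<'E'
from scipy.spatial.transform import Rotation as R
EX=np.array([.1957,.9807]);EY=np.array([-.9807,.1957]);C=np.array([.6289,.2088])
def inbase(p): q=np.asarray(p)[...,:2]-C; return np.stack([q@EX,q@EY],-1)
def wcloud(d,s):
    k=cams.calibration("wrist");f=192/np.tan(np.radians(k["fov_y"]/2))
    v,u=np.mgrid[:384,:512];x=u-k["cx"];y=v-k["cy"];r=np.hypot(x,y)+1e-9;t=r/f
    z=d;P=np.stack([np.tan(t)*x/r*z,np.tan(t)*y/r*z,z],-1)
    H=k["hand_eye"];P=P@H[:3,:3].T+H[:3,3]
    T=R.from_quat(s["tool_rot"],scalar_first=True).as_matrix()
    return P@T.T+s["tool_pos"]
E
cat > look.py <<'E'
from h import *
from plant import sensors,finder
import sys
s=sensors.state();p,d=cams.grab_frame("wrist");n=sys.argv[1]
cv2.imwrite(f"pics/{n}.png",cv2.resize(p[:,:,::-1],(768,576)))
T=R.from_quat(s["tool_rot"],scalar_first=True).as_matrix()
print("t",s["time"],"tcp",s["tool_pos"].round(4),"inbase",inbase(s["tool_pos"]).round(4),"xaxis deg vs EX",np.degrees(np.arctan2(T[1,0],T[0,0])-np.arctan2(EX[1],EX[0])).round(2),"tilt",T[:,2].round(3))
for t in ["diffuser_knob","darkfield_knob","density_knob"]:
    print(t,[(inbase(r["position"]).round(4).tolist(),round(r["position"][2],3),round(r["score"],2)) for r in finder.look_for("wrist",t)[:2]])
P=wcloud(d,s);B=inbase(P);ok=(d>0)&(P[...,2]>.030)&(P[...,2]<.056)&(p.max(-1)<80)
for y0,h in [(-.066,.02),(0,.03),(.066,.012)]:
    m=ok&(abs(B[...,1]-y0)<h)&(B[...,0]<-.13)&(B[...,0]>-.21)
    b=B[m]
    if len(b)>10: print(y0,len(b),"x",np.percentile(b[:,0],[2,50,98]).round(4),"y",np.percentile(b[:,1],[2,50,98]).round(4),"z",np.percentile(P[m][:,2],98).round(3))
E
python3 look.py w1
```

```text
t 0.9 tcp [ 0.2712 -0.5631  0.2313] inbase [-0.827   0.1998] xaxis deg vs EX -53.0 tilt [ 0. -0. -1.]
diffuser_knob []
darkfield_knob []
density_knob []invalid input
```

View pics/w1.png

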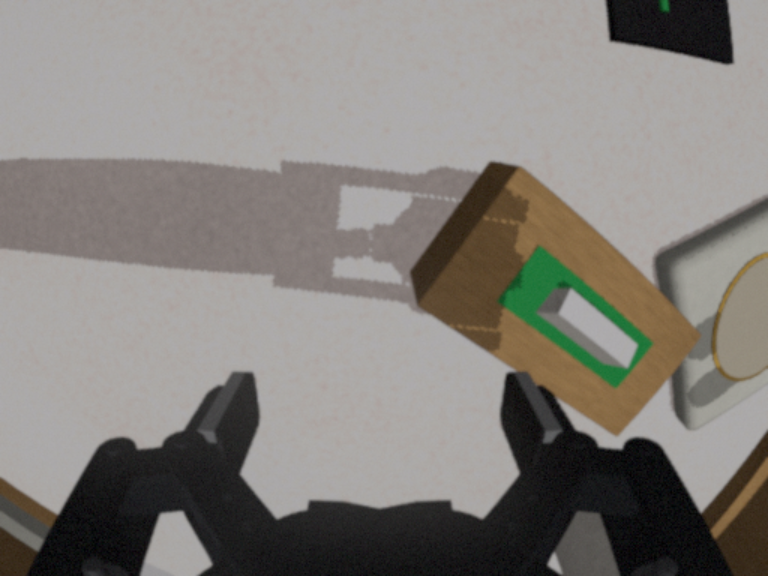

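The arm hasn't moved. The picture shows only the start area with a wooden block at (560,300), and the call was rejected as "invalid input". I'll try again with every key given in each row.

```bash
python3 -m pendant '[{"wx":0,"wy":0,"wz":-53,"dx":0.617,"dy":-0.377,"dz":0,"hand":0.03},{"wx":0,"wy":0,"wz":-53,"dx":0.617,"dy":-0.377,"dz":0,"hand":0.03},{"wx":0,"wy":0,"wz":-53,"dx":0.617,"dy":-0.377,"dz":0,"hand":0.03},{"wx":0,"wy":0,"wz":-53,"dx":0.617,"dy":-0.377,"dz":0,"hand":0.03},{"wx":0,"wy":0,"wz":-53,"dx":0.617,"dy":-0.377,"dz":0,"hand":0.03},{"wx":0,"wy":0,"wz":-53,"dx":0.617,"dy":-0.377,"dz":0,"hand":0.03},{"wx":0,"wy":0,"wz":-53,"dx":0.617,"dy":-0.377,"dz":0,"hand":0.03},{"wx":0,"wy":0,"wz":-53,"dx":0.617,"dy":-0.377,"dz":0,"hand":0.03},{"wx":0,"wy":0,"wz":-53,"dx":0.617,"dy":-0.377,"dz":0,"hand":0.03},{"wx":0,"wy":0,"wz":-53,"dx":0.617,"dy":-0.377,"dz":0,"hand":0.03},{"wx":0,"wy":0,"wz":-53,"dx":0.617,"dy":-0.377,"dz":0,"hand":0.03},{"wx":0,"wy":0,"wz":-53,"dx":0.617,"dy":-0.377,"dz":0,"hand":0.03},{"wx":0,"wy":0,"wz":-53,"dx":0.617,"dy":-0.377,"dz":0,"hand":0.03},{"wx":0,"wy":0,"wz":-53,"dx":0.617,"dy":-0.377,"dz":0,"hand":0.03},{"wx":0,"wy":0,"wz":-53,"dx":0.617,"dy":-0.377,"dz":0,"hand":0.03},{"wx":0,"wy":0,"wz":-53,"dx":0.617,"dy":-0.377,"dz":0,"hand":0.03},{"wx":0,"wy":0,"wz":-53,"dx":0.617,"dy":-0.377,"dz":0,"hand":0.03},{"wx":0,"wy":0,"wz":-53,"dx":0.617,"dy":-0.377,"dz":0,"hand":0.03},{"wx":0,"wy":0,"wz":-53,"dx":0.617,"dy":-0.377,"dz":0,"hand":0.03},{"wx":0,"wy":0,"wz":-53,"dx":0.617,"dy":-0.377,"dz":0,"hand":0.03}]'
python3 look.py w2
```

```text
time: 2.77
tool_pos: [0.6634, 0.0445, 0.231]
tool_rot: [-0.0, 0.773, 0.635, -0.001]
contact_force: [0.1, -0.5, -0.9]
gripper_width: 0.511
t 2.7667 tcp [0.6634 0.0445 0.231 ] inbase [-0.1544 -0.066 ] xaxis deg vs EX 0.08 tilt [-0.001 -0.001 -1.   ]
diffuser_knob [([-0.1489, -0.0673], 0.043, 0.63)]
darkfield_knob [([-0.1754, -0.0045], 0.035, 0.64)]
density_knob [([-0.1533, 0.0598], 0.037, 0.54)]
-0.066 339 x [-0.1596 -0.1518 -0.1471] y [-0.0814 -0.0676 -0.0538] z 0.05
0 387 x [-0.1903 -0.184  -0.1785] y [-0.0239 -0.0025  0.02  ] z 0.041
0.066 100 x [-0.1684 -0.1607 -0.1545] y [0.0583 0.0623 0.0681] z 0.041
```

View pics/w2.png

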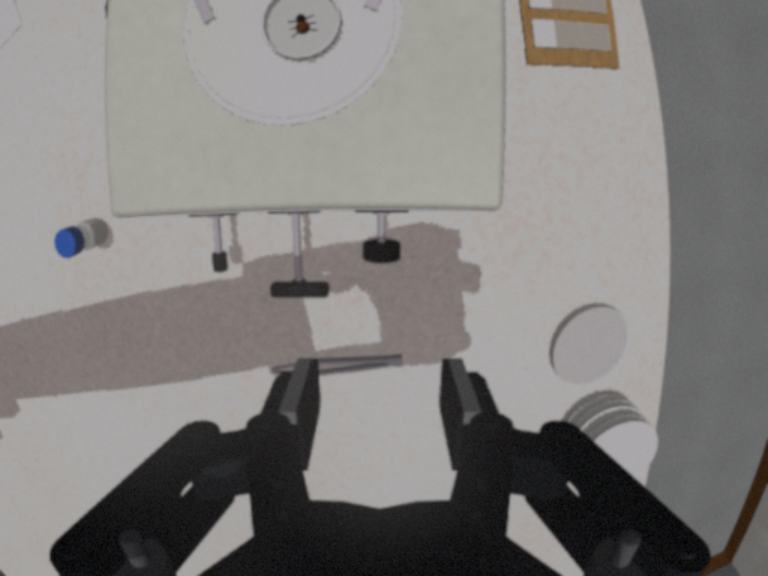

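The disc knob is at (380,248), the bar at (300,289), the pin at (220,261) and the forceps at (335,362). Geometry and camera agree, so I'll descend around the disc.

```bash
python3 -m pendant '[{"wx":0,"wy":0,"wz":0,"dx":0,"dy":0,"dz":0.04,"hand":0.05},{"wx":0,"wy":0,"wz":0,"dx":0,"dy":0,"dz":0.08,"hand":0.05},{"wx":0,"wy":0,"wz":0,"dx":0,"dy":0,"dz":0.11,"hand":0.05},{"wx":0,"wy":0,"wz":0,"dx":0,"dy":0.001,"dz":0.14,"hand":0.05},{"wx":0,"wy":0,"wz":0,"dx":0,"dy":0.001,"dz":0.165,"hand":0.05},{"wx":0,"wy":0,"wz":0,"dx":0,"dy":0.001,"dz":0.185,"hand":0.05},{"wx":0,"wy":0,"wz":0,"dx":0,"dy":0.001,"dz":0.2,"hand":0.05},{"wx":0,"wy":0,"wz":0,"dx":0,"dy":0.001,"dz":0.21,"hand":0.05},{"wx":0,"wy":0,"wz":0,"dx":0,"dy":0.001,"dz":0.216,"hand":0.05},{"wx":0,"wy":0,"wz":0,"dx":0,"dy":0.001,"dz":0.216,"hand":0.05}]'
python3 look.py w3
```

```text
time: 3.8
tool_pos: [0.664, 0.0437, 0.0145]
tool_rot: [-0.0, 0.773, 0.634, -0.0]
contact_force: [0.2, 1.0, 0.5]
gripper_width: 0.525
t 3.8 tcp [0.664  0.0437 0.0145] inbase [-0.1551 -0.0667] xaxis deg vs EX -0.04 tilt [-0.001  0.    -1.   ]
diffuser_knob [([-0.148, -0.0677], 0.044, 0.76)]
darkfield_knob [([-0.1425, -0.002], 0.034, 0.66), ([-0.148, -0.0692], 0.041, 0.6)]
density_knob [([-0.152, 0.0553], 0.039, 0.67), ([-0.0748, -0.0605], 0.059, 0.23)]
-0.066 2398 x [-0.1593 -0.1483 -0.1462] y [-0.0808 -0.0675 -0.0543] z 0.05
0 31 x [-0.1897 -0.1588 -0.1404] y [-0.0282 -0.0042  0.0213] z 0.056
0.066 480 x [-0.1684 -0.1598 -0.1435] y [0.0576 0.0607 0.0674] z 0.041
```

View pics/w3.png

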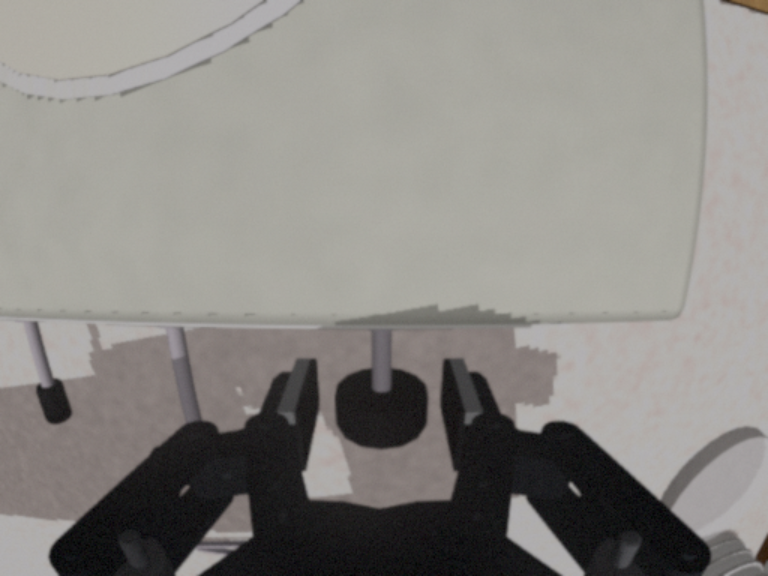

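The disc (380,405) sits centred between the pads. I'll close on it.

```bash
python3 -m pendant '[{"wx":0,"wy":0,"wz":0,"dx":0,"dy":0,"dz":0,"hand":-0.6},{"wx":0,"wy":0,"wz":0,"dx":0,"dy":0,"dz":0,"hand":-0.6},{"wx":0,"wy":0,"wz":0,"dx":0,"dy":0,"dz":0,"hand":-0.6},{"wx":0,"wy":0,"wz":0,"dx":0,"dy":0,"dz":0,"hand":-0.6},{"wx":0,"wy":0,"wz":0,"dx":0,"dy":0,"dz":0,"hand":-0.6},{"wx":0,"wy":0,"wz":0,"dx":0,"dy":0,"dz":0,"hand":-0.6}]'
```

```text
time: 4.5
tool_pos: [0.6645, 0.0442, 0.0171]
tool_rot: [-0.0, 0.773, 0.634, -0.0]
contact_force: [-4.1, -0.1, 6.6]
gripper_width: 0.327
```

```bash
python3 -m pendant '[{"wx":0,"wy":0,"wz":0,"dx":-0.003,"dy":0,"dz":0,"hand":-0.6},{"wx":0,"wy":0,"wz":0,"dx":-0.006,"dy":0,"dz":0,"hand":-0.6},{"wx":0,"wy":0,"wz":0,"dx":-0.010,"dy":0,"dz":0,"hand":-0.6},{"wx":0,"wy":0,"wz":0,"dx":-0.014,"dy":0,"dz":0,"hand":-0.6},{"wx":0,"wy":0,"wz":0,"dx":-0.018,"dy":0,"dz":0,"hand":-0.6},{"wx":0,"wy":0,"wz":0,"dx":-0.022,"dy":0,"dz":0,"hand":-0.6},{"wx":0,"wy":0,"wz":0,"dx":-0.026,"dy":0,"dz":0,"hand":-0.6},{"wx":0,"wy":0,"wz":0,"dx":-0.029,"dy":0,"dz":0,"hand":-0.6},{"wx":0,"wy":0,"wz":0,"dx":-0.031,"dy":0,"dz":0,"hand":-0.6},{"wx":0,"wy":0,"wz":0,"dx":-0.032,"dy":0,"dz":0,"hand":-0.6},{"wx":0,"wy":0,"wz":0,"dx":-0.032,"dy":0,"dz":0,"hand":-0.6}]'; python3 look.py w4
```

```text
time: 5.42
tool_pos: [0.6583, 0.0128, 0.0171]
tool_rot: [-0.0, 0.773, 0.634, 0.0]
contact_force: [-3.7, -0.4, 6.1]
gripper_width: 0.324
t 5.4167 tcp [0.6583 0.0128 0.0171] inbase [-0.1865 -0.0672] xaxis deg vs EX -0.02 tilt [-0.  0. -1.]
diffuser_knob [([-0.1774, -0.0712], 0.038, 0.88)]
darkfield_knob [([-0.1788, -0.0037], 0.035, 0.67)]
density_knob [([-0.1535, 0.0556], 0.038, 0.92)]
-0.066 3557 x [-0.1945 -0.1797 -0.1756] y [-0.0847 -0.0666 -0.0479] z 0.054
0 2094 x [-0.1901 -0.1824 -0.1779] y [-0.0252 -0.0056  0.0191] z 0.041
0.066 474 x [-0.1682 -0.1606 -0.1537] y [0.0577 0.0603 0.0662] z 0.041
```

```bash
python3 -m pendant '[{"wx":0,"wy":0,"wz":0,"dx":0,"dy":0,"dz":0,"hand":-0.02},{"wx":0,"wy":0,"wz":0,"dx":0,"dy":0,"dz":0,"hand":-0.02},{"wx":0,"wy":0,"wz":0,"dx":0,"dy":0,"dz":0,"hand":-0.02},{"wx":0,"wy":0,"wz":0,"dx":0,"dy":0,"dz":0,"hand":-0.02},{"wx":0,"wy":0,"wz":0,"dx":0,"dy":0,"dz":-0.01,"hand":-0.02},{"wx":0,"wy":0,"wz":0,"dx":0,"dy":0,"dz":-0.03,"hand":-0.02},{"wx":0,"wy":0,"wz":0,"dx":0,"dy":0,"dz":-0.06,"hand":-0.02},{"wx":0,"wy":0,"wz":0,"dx":0,"dy":0,"dz":-0.1,"hand":-0.02},{"wx":0,"wy":0,"wz":0,"dx":-0.01,"dy":-0.02,"dz":-0.12,"hand":-1},{"wx":0,"wy":0,"wz":0,"dx":-0.025,"dy":-0.05,"dz":-0.12,"hand":-1},{"wx":0,"wy":0,"wz":0,"dx":-0.033,"dy":-0.066,"dz":-0.12,"hand":-1},{"wx":0,"wy":0,"wz":0,"dx":-0.033,"dy":-0.066,"dz":-0.12,"hand":-1},{"wx":0,"wy":0,"wz":0,"dx":-0.033,"dy":-0.066,"dz":-0.12,"hand":-1},{"wx":0,"wy":0,"wz":0,"dx":-0.033,"dy":-0.066,"dz":-0.12,"hand":-1}]'; python3 look.py w5
```

```text
time: 6.78
tool_pos: [0.5876, -0.0067, 0.1359]
tool_rot: [0.0, 0.773, 0.634, 0.0]
contact_force: [0.1, 0.3, 0.5]
gripper_width: 0.0
t 6.7833 tcp [ 0.5876 -0.0067  0.1359] inbase [-0.2194 -0.0017] xaxis deg vs EX -0.0 tilt [ 0.001 -0.    -1.   ]
diffuser_knob [([-0.1812, -0.071], 0.037, 0.88)]
darkfield_knob [([-0.1779, -0.0029], 0.038, 0.57)]
density_knob [([-0.1531, 0.0575], 0.036, 0.76)]
-0.066 596 x [-0.1913 -0.1841 -0.1788] y [-0.0784 -0.0638 -0.053 ] z 0.05
0 834 x [-0.1903 -0.1844 -0.1789] y [-0.0235 -0.0023  0.0204] z 0.042
0.066 224 x [-0.1684 -0.1614 -0.1546] y [0.0585 0.0626 0.0683] z 0.041
```

View pics/w5.png

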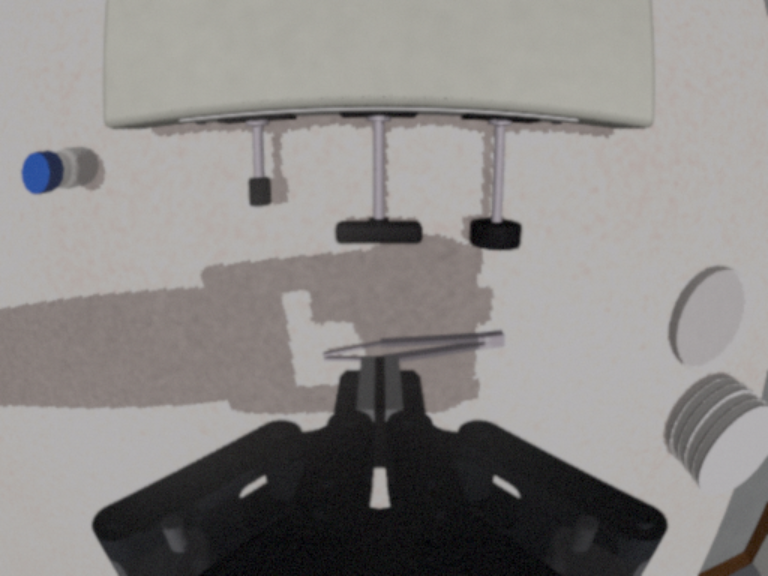

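The diffuser is out by 32 mm (disc at (496,234)), and the bar is at (378,232). The shut fingers hover outside it. I'll lower and push past the middle.

```bash
python3 -m pendant '[{"wx":0,"wy":0,"wz":0,"dx":0,"dy":0,"dz":0.03,"hand":-1},{"wx":0,"wy":0,"wz":0,"dx":0,"dy":0,"dz":0.06,"hand":-1},{"wx":0,"wy":0,"wz":0,"dx":0,"dy":0,"dz":0.085,"hand":-1},{"wx":0,"wy":0,"wz":0,"dx":0,"dy":0,"dz":0.1,"hand":-1},{"wx":0,"wy":0,"wz":0,"dx":0,"dy":0,"dz":0.11,"hand":-1},{"wx":0,"wy":0,"wz":0,"dx":0.006,"dy":0,"dz":0.112,"hand":-1},{"wx":0,"wy":0,"wz":0,"dx":0.011,"dy":0,"dz":0.112,"hand":-1},{"wx":0,"wy":0,"wz":0,"dx":0.015,"dy":0,"dz":0.112,"hand":-1},{"wx":0,"wy":0,"wz":0,"dx":0.019,"dy":0,"dz":0.112,"hand":-1},{"wx":0,"wy":0,"wz":0,"dx":0.023,"dy":0,"dz":0.112,"hand":-1},{"wx":0,"wy":0,"wz":0,"dx":0.027,"dy":0,"dz":0.112,"hand":-1},{"wx":0,"wy":0,"wz":0,"dx":0.031,"dy":0,"dz":0.112,"hand":-1},{"wx":0,"wy":0,"wz":0,"dx":0.035,"dy":0,"dz":0.112,"hand":-1},{"wx":0,"wy":0,"wz":0,"dx":0.039,"dy":0,"dz":0.112,"hand":-1},{"wx":0,"wy":0,"wz":0,"dx":0.042,"dy":0,"dz":0.112,"hand":-1},{"wx":0,"wy":0,"wz":0,"dx":0.042,"dy":0,"dz":0.112,"hand":-1}]'; python3 look.py w6
```

```text
time: 8.32
tool_pos: [0.5953, 0.0355, 0.0234]
tool_rot: [-0.0, 0.773, 0.634, 0.0]
contact_force: [-0.5, -0.6, 0.6]
gripper_width: 0.004
t 8.3167 tcp [0.5953 0.0355 0.0234] inbase [-0.1765 -0.001 ] xaxis deg vs EX 0.05 tilt [ 0.     0.001 -1.   ]
diffuser_knob [([-0.1785, -0.0701], 0.037, 0.94)]
darkfield_knob [([-0.1502, -0.002], 0.038, 0.61)]
density_knob [([-0.154, 0.0588], 0.036, 0.65)]
-0.066 1651 x [-0.1908 -0.1805 -0.1781] y [-0.078  -0.0629 -0.0528] z 0.05
0 4155 x [-0.1706 -0.1549 -0.1461] y [-0.0227 -0.0013  0.0198] z 0.054
0.066 658 x [-0.1684 -0.1603 -0.1538] y [0.0581 0.0617 0.0686] z 0.041
```

It has probably snapped home, since there's no residual force. I'll back off, rise and check.

```bash
python3 -m pendant '[{"wx":0,"wy":0,"wz":0,"dx":-0.01,"dy":0,"dz":0,"hand":-1},{"wx":0,"wy":0,"wz":0,"dx":-0.03,"dy":0,"dz":0,"hand":-1},{"wx":0,"wy":0,"wz":0,"dx":-0.042,"dy":0,"dz":0,"hand":-1},{"wx":0,"wy":0,"wz":0,"dx":-0.042,"dy":0,"dz":-0.03,"hand":-1},{"wx":0,"wy":0,"wz":0,"dx":-0.042,"dy":0,"dz":-0.07,"hand":-1},{"wx":0,"wy":0,"wz":0,"dx":-0.042,"dy":0,"dz":-0.112,"hand":-1},{"wx":0,"wy":0,"wz":0,"dx":-0.042,"dy":0,"dz":-0.112,"hand":-1},{"wx":0,"wy":0,"wz":0,"dx":-0.042,"dy":0,"dz":-0.112,"hand":-1}]'; python3 look.py w7
python3 - <<'E'
from plant import cams,finder
for c in ["side"]:
    cams.grab_frame(c)
    for t in ["dish","forceps","vial","slide_box"]: print(t,[r["position"] for r in finder.look_for(c,t)[:1]])
E
```

```text
time: 9.18
tool_pos: [0.5895, -0.0079, 0.1397]
tool_rot: [0.003, 0.774, 0.634, 0.003]
contact_force: [0.0, 0.7, 0.4]
gripper_width: -0.002
t 9.1833 tcp [ 0.5895 -0.0079  0.1397] inbase [-0.2203 -0.0038] xaxis deg vs EX -0.06 tilt [ 0.008 -0.001 -1.   ]
diffuser_knob [([-0.1801, -0.0679], 0.038, 0.58)]
darkfield_knob [([-0.1516, -0.0029], 0.038, 0.8)]
density_knob [([-0.1546, 0.0576], 0.035, 0.58)]
-0.066 567 x [-0.1913 -0.1841 -0.1788] y [-0.0773 -0.0635 -0.0527] z 0.05
0 779 x [-0.1588 -0.1531 -0.1474] y [-0.0227 -0.0011  0.0206] z 0.042
0.066 217 x [-0.1682 -0.1613 -0.1547] y [0.0586 0.0631 0.0689] z 0.041
dish [[0.6456, 0.2251, 0.0623]]
forceps [[0.6042, -0.0654, 0.007]]
vial [[0.3997, 0.126, 0.0359]]
slide_box [[0.6585, 0.0221, 0.0411]]
```

View pics/w7.png

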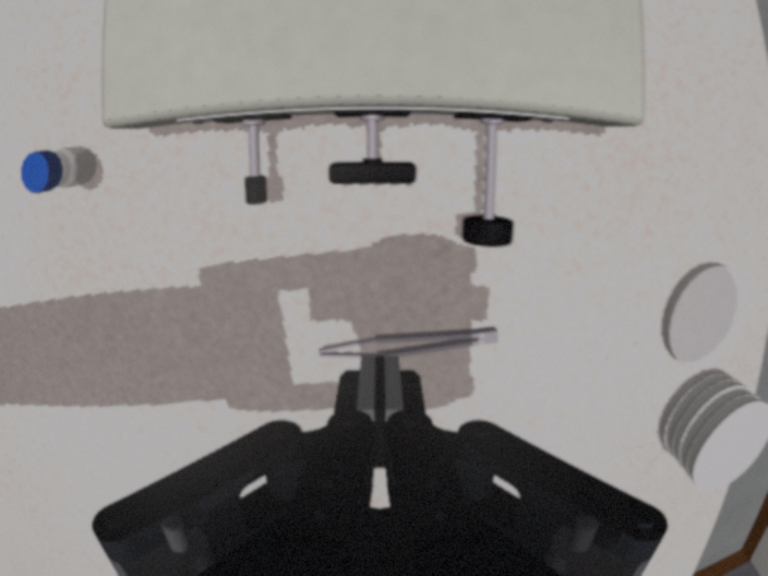

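The bar (372,172) is now home, the disc (488,231) is still out, and the pin, forceps and vial are unchanged.

```bash
python3 -c "
from plant import job,sensors
print(job.job_done(), sensors.state()['time'])"
```

```text
the job is handed in; nothing more can be done
the job is handed in; nothing more can be done
```

The light base is changed over to dark field, and I handed the job in with about 9.2 s on the robot's clock. I gripped the diffuser's disc knob and pulled it out first. Then I pushed the dark-field bar from outside with the fingers shut, backed off and rose clear.

- **Diffuser:** the wrist depth showed it had moved about 32 mm out, and it stayed there after release.
- **Dark field:** it moved about 31.5 mm in, which matches home within measuring error. It had no residual force against the fingers. I did not press it against the stop to confirm.
- **Grey wedge:** its pin knob read the same before and after, within 1 mm.
- **Surroundings:** the finder put the dish, forceps and vial within about 5 mm of where they started, which is its accuracy for small parts.
- **Check that failed:** the last slide-box detection was false, landing on a spot near the diffuser knob. Its position is therefore unconfirmed, though the arm did not work near it.
- **Rejected move:** the first move call was refused as "invalid input" because rows need all seven keys. Nothing moved as a result.

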